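# Pack up the smith's bench chest: flap down, then lid shut

## Task

Pack up the low steel chest on the bench: with the fingertips, first push the upright slotted flap down until it lies flat inside the chest over the two steel collars, and only then push the hinged lid over until it is fully shut. Only push: do not pick up anything, and leave the collars and all the things around the chest where they are.

Things in the scene. Friction and masses are not known exactly. Their poses are not given: they have to be found in the camera images.
- chest: Low open-topped chest of dull red-brown sheet steel, bolted to the bench, 200 mm along its own x, 220 mm along its own y, rim 90 mm above the bench, walls 3 mm. Origin: centre of its underside, on the bench. The lid is hinged on its +x wall, the flap inside its -x wall; its +x points roughly to the robot's left, but by up to 1 rad off it.
- flap (a joint): Angle of the flap, rad: 0 = lying flat inside the chest just below the rim (stop), about 1.5 = upright, 1.95 = most open. Starts between 1.25 and 1.75. Closing, its free edge goes over towards the chest's +x, then down. The hinge is stiff (0.25 N m of friction): the flap stays where it is left and has to be pushed all the way.
- flap_hinge (a point): Middle of the flap's hinge line, which runs along the chest's y; at chest x = -92 mm, y = 0, 80 mm above the bench. Turns with the flap: its x axis points from the hinge to the free edge, its z axis out of the face that is uppermost when folded down (the face to push).
- flap_edge (a point): Middle of the free edge of the flap, a bare steel plate with six dark slots, 4 mm thick, 160 mm along the hinge, 130 mm from hinge to free edge. The point is half-way through its thickness; lies 82 mm above the bench when folded down.
- lid (a joint): Angle of the lid, rad: 0 = fully shut (stop), 1.57 = upright, 2.0 = most open. Starts leaning back at 1.6 to 1.8. Closing, its free edge comes over towards the chest's -x, then down. The hinge is stiff (0.6 N m of friction, about 3.5 N at the free edge): the lid stays where it is left and has to be pushed all the way. Weighs about 0.4 kg.
- lid_hinge (a point): Middle of the lid's hinge line, which runs along the chest's y; at chest x = +100 mm, y = 0, 90.5 mm above the bench. Turns with the lid: its -x axis points from the hinge to the free edge, its z axis out of the outer face (uppermost when shut, the face to push), which lies 4 mm from the hinge line.
- lid_edge (a point): Middle of the free edge of the lid, a red-brown steel plate, 4 mm thick, 230 mm along the hinge, 208 mm from hinge to free edge, with a 14 mm down-turned rim, two ribs standing 1 mm high and a small steel hasp at the middle of the free edge. The point is half-way through the plate; lies 92 mm above the bench when shut.
- collar_a: Loose steel collar, 42 mm across, 26 mm high, standing on the chest's floor (3 mm above the bench); origin at its underside. To be left alone.
- collar_b: Loose steel collar, 48 mm across, 22 mm high, standing on the chest's floor; origin at its underside. To be left alone.
- hammer: Loose hammer, 240 mm long and under 50 mm high, lying on the bench about 190 mm from the chest's centre on the flap's side. To be left alone.
- wrench: Loose steel wrench, 180 mm long and under 20 mm high, lying on the bench about 210 mm from the chest's centre on the lid hinge's side. To be left alone.
- mug: Loose steel mug, 80 mm across, 85 mm high, origin at its underside, on the outer part of the bench. To be left alone.
- jar: Loose glass jar, 70 mm across, 100 mm high, origin at its underside, on the outer part of the bench. To be left alone.
- brush: Loose hand brush lying on the bench well clear of the chest, under 50 mm high. To be left alone.
- blank: Loose round wooden handle blank, 28 mm thick and about 200 mm long, lying on the bench to the robot's left. To be left alone.

How it is judged:
By the outcome, as a careful person would: the job done as asked, in the order asked, and still so for the second after the job is handed in, with the robot touching nothing.
It also fails if it takes over 50 s, if anything falls off the work surface, if the arm or the gripper's body presses on something with over 40 N, if the wrist force passes 120 N, or if a joint passes its speed limit or range.

## Robot

A 6-joint arm with a two-finger parallel gripper is mounted at the origin on the work surface. World frame = base frame: x ahead of the robot, y to its left, z up, the work surface at z = 0. Lengths are in mm, angles in rad, forces in N, time in s.
With the tool pointing down it reaches from about 400 to 825 mm from the base axis. Payload 7 kg.
Tool frame: the origin (TCP) lies at the very end of the fingers, on their centre line; the grasp point (between the pads) lies 19 mm behind it; z points along the fingers, y is the direction in which the jaws open and shut (so a half turn about z gives the same grasp; the last joint's range is limited). The gripper opens to 88 mm and grips with 3 to 60 N. Pads are 19 mm wide; open, the fingers measure 130 mm over their backs; the gripper's body (78 mm by 193 mm) begins 47 mm behind the grasp point.
Start: joints at [1.588, 0.359, 0.012, 0, -1.224, -0.288], TCP at [180.574, 650.375, 204.961] pointing down, gripper open.
Joint ranges: [-3.07, 3.07], [-1.43, 2.12], [-1.02, 1.25], [-3.03, 1.67], [-3.05, -0], [-3.03, 3.03]. Speed limits (rad/s): [2.39, 2.39, 3.01, 3.14, 3.14, 3.14].

## Interface

Orientations are given as a unit quaternion [x, y, z, w].
In Python, from plant import bot gives the robot as it stands. Calls block until the motion is done:
- bot.move_ptp(position, orientation): joint-space move of the TCP to a pose.
- bot.line_to(position, velocity=150, ori=None): straight line of the TCP; ori=None keeps the orientation; velocity is the mean speed in mm/s.
- bot.move_joints(angles): joint-space move.
- bot.move_gripper(opening, force=None): finger opening in mm; force is the grip in N (None keeps the last); returns when the fingers have stopped.
- bot.pause(seconds).
- bot.solve_ik(position, orientation): joint angles nearest the present ones, or None.
- bot.read_state(): the state.
- bot.camera(name): name is "scene" or "top"; returns the picture (400x640x3 uint8, red, green, blue); there is no depth.
- bot.get_calibration(name): a dict with "fx", "fy", "cx", "cy" (pixels), "view" (4x4, takes a point from world to camera coordinates). Camera axes: x right, y up, looking along -z (the intrinsics and any distortion apply to the point x, -y, -z); pixel columns grow to the right and rows downward; lengths in mm; the calibration is good to about 2 mm. A picture is of the moment at which its call begins. get_calibration takes no time and is no camera call.
A pose or a line that the arm cannot do raises bot.Unreachable and nothing moves.
- bot.close_job(): hands the job in, once; it reports no verdict.
The state is a dict: "t": time; "joint_pos": joint angles; "qvel": joint speeds; "tau": joint torques, N m; "tcp_pos": TCP position; "eef_rot": TCP orientation; "contact_force": force on the tool from outside, world axes, zero at the start; "moment": the same for the moment, N m; "width": finger opening in mm.
Only numpy, scipy, OpenCV 4.12 (cv2) and the standard library are available. Lean on these libraries where they do the work, as an engineer would, in place of code of your own. Each camera call takes 0.05 s, during which the arm holds its last target.

## Working session

There is one attempt and no reset: what is moved stays moved. The work goes in short steps, each a Python script; the robot and the scene stay as the last script left them, time stands still between calls to the robot, and variables do not carry over. Pictures are saved under pics/ and viewed, and the job is handed in when it is done.

```bash
ls; mkdir -p pics
python3 - <<'E'
from plant import bot
import cv2
for n in("scene","top"):
    im=bot.camera(n); cv2.imwrite(f"pics/{n}0.png",im[...,::-1])
    c=bot.get_calibration(n); print(n,c)
s=bot.read_state(); print(s['t'],s['tcp_pos'],s['eef_rot'],s['width'])
E
```

```text
pics
scene {'fx': 499.73754172640764, 'fy': 499.73754172640764, 'cx': 313.1742487072934, 'cy': 200.20670379316624, 'view': array([[ 8.07394469e-01,  5.89672909e-01,  2.00007860e-02,
        -4.45076624e+02],
       [-4.24783894e-01,  5.57429593e-01,  7.13323834e-01,
         1.96075955e+02],
       [ 4.09478710e-01, -5.84429731e-01,  7.00549125e-01,
        -2.04146297e+03],
       [ 0.00000000e+00,  0.00000000e+00,  0.00000000e+00,
         1.00000000e+00]])}
top {'fx': 382.23943379800477, 'fy': 382.23943379800477, 'cx': 320.37641382204595, 'cy': 202.592522122253, 'view': array([[-2.53168400e-02, -9.99588565e-01, -1.34817503e-02,
         8.87590736e+00],
       [ 9.93281608e-01, -2.66758490e-02,  1.12605709e-01,
        -5.47158588e+02],
       [-1.12919016e-01, -1.05403539e-02,  9.93548286e-01,
        -1.20525706e+03],
       [ 0.00000000e+00,  0.00000000e+00,  0.00000000e+00,
         1.00000000e+00]])}
0.1 [180.45964124 649.93987306 204.10641048] [ 9.90842436e-01 -1.35021053e-01 -3.25066204e-05  7.62885794e-04] 87.62244290941713
```

View pics/scene0.png

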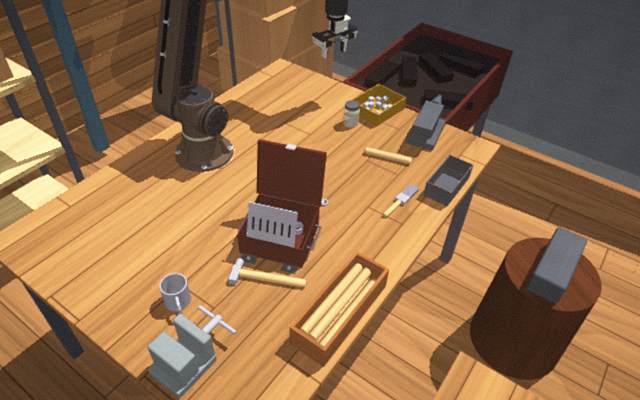

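View pics/top0.png

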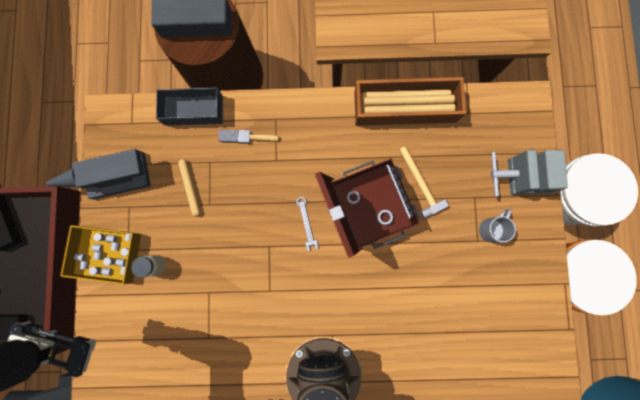

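Run:
```python
import cv2
a=cv2.imread('pics/top0.png')[150:270,290:460]; cv2.imwrite('pics/topc.png',cv2.resize(a,None,fx=4.5,fy=4.5,interpolation=cv2.INTER_CUBIC))
a=cv2.imread('pics/scene0.png')[130:280,220:350]; cv2.imwrite('pics/scenec.png',cv2.resize(a,None,fx=4,fy=4,interpolation=cv2.INTER_CUBIC))
```

```text
(no output)
```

View pics/topc.png

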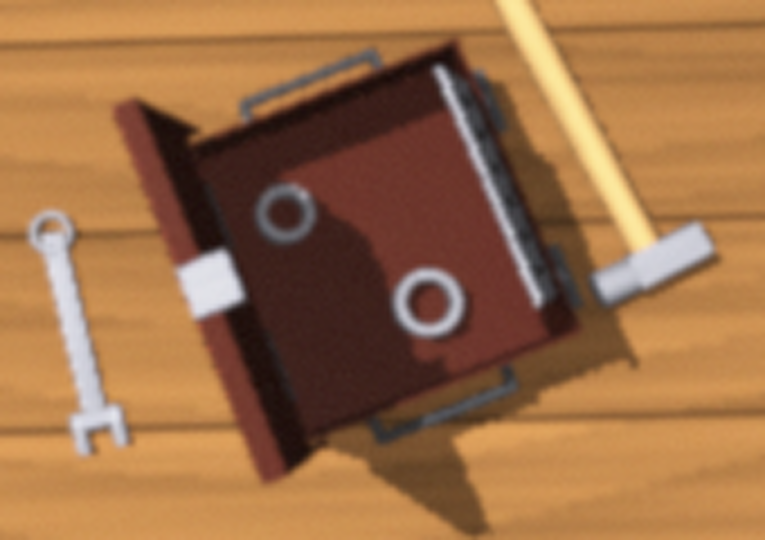

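View pics/scenec.png

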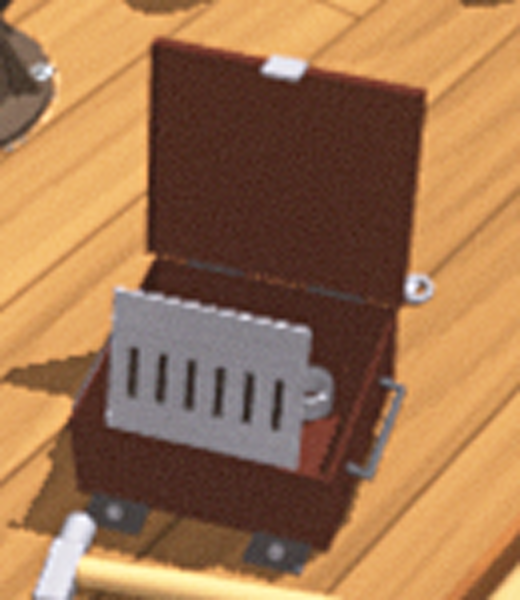

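```bash
cat > h.py <<'E'
import numpy as np
from plant import bot
def ray(n,uv):
    c=bot.get_calibration(n);V=c['view'];R=V[:3,:3];o=-R.T@V[:3,3]
    d=np.array([(uv[0]-c['cx'])/c['fx'],-(uv[1]-c['cy'])/c['fy'],-1]);return o,R.T@d
def plane(n,uv,z):
    o,d=ray(n,uv);return o+d*(z-o[2])/d[2]
def proj(n,p):
    c=bot.get_calibration(n);V=c['view'];q=V[:3,:3]@np.asarray(p,float)+V[:3,3]
    return np.array([c['cx']+c['fx']*q[0]/-q[2],c['cy']+c['fy']*q[1]/q[2]])
def T(u,v):return (290+(u+.5)/4.5-.5,150+(v+.5)/4.5-.5)
def S(u,v):return (220+(u+.5)/4-.5,130+(v+.5)/4-.5)
def onplane(n,uv,p0,nrm):
    o,d=ray(n,uv);return o+d*((p0-o)@nrm)/(d@nrm)
E
python3 - <<'E'
from h import *
np.set_printoptions(precision=1,suppress=True)
P=[plane('top',T(*a),90)for a in [(457,42),(578,325),(195,150),(310,440)]]
for p in P:print(p)
a,b=P[0],P[1]
c=[np.linalg.norm(a-b),np.linalg.norm(P[2]-P[3]),np.linalg.norm(P[0]-P[2]),np.linalg.norm(P[1]-P[3])];print(c)
y=(a-b)/np.linalg.norm(a-b)  # candidate chest y?
y2=(P[2]-P[3])/np.linalg.norm(P[2]-P[3]);print(y,y2)
x=np.array([ (P[2]-P[0])/np.linalg.norm(P[2]-P[0]),(P[3]-P[1])/np.linalg.norm(P[3]-P[1])]);print(x, np.arctan2(x[:,1],x[:,0]))
Y=np.array([-y[1],y[0],0]) ; print('yaw from y edges', np.arctan2(y[1],y[0])+np.pi/2,np.arctan2(y2[1],y2[0])+np.pi/2)
print('mid -x wall',(a+b)/2,'centre', np.mean(P,0))
E
```

```text
[ 671.2 -229.7   90. ]
[ 473.4 -302.4   90. ]
[600.6 -46.5  90. ]
[ 400.6 -118.2   90. ]
[np.float64(210.7303582588494), np.float64(212.47932183663104), np.float64(196.31956174624096), np.float64(198.09587495012238)]
[0.9 0.3 0. ] [0.9 0.3 0. ]
[[-0.4  0.9  0. ]
 [-0.4  0.9  0. ]] [1.9 1.9]
yaw from y edges 1.9234101399499945 1.9152075482021105
mid -x wall [ 572.3 -266.1   90. ] centre [ 536.5 -174.2   90. ]
```

```bash
cat >> h.py <<'E'
C=np.array([536.5,-174.2,0]); YAW=1.925
X=np.array([np.cos(YAW),np.sin(YAW),0]);Y=np.array([-X[1],X[0],0]);Z=np.array([0,0,1.])
def W(x,y,z):return C+X*x+Y*y+Z*z
E
python3 - <<'E'
from h import *
import cv2
np.set_printoptions(precision=3,suppress=True)
# lid edge corners in scene -> planes y=±115
for name,pts,ys,hx,hz in [('lid',[(155,40),(424,92)],[115,-115],100,90.5),('flap',[(115,290),(310,328)],[80,-80],-92,80)]:
    for uv in pts:
        for yy in ys:
            p=onplane('scene',S(*uv),W(0,yy,0),Y)-C
            q=np.array([p@X-hx,p[2]-hz]);print(name,uv,yy,q,np.hypot(*q),np.arctan2(q[1],-q[0] if name=='lid' else q[0]))
for n in('top','scene'):
    im=cv2.imread(f'pics/{n}0.png'); f=T if n=='top' else S
    if n=='top': im=cv2.resize(im[150:270,290:460],None,fx=4.5,fy=4.5); off=(290,150);k=4.5
    else: im=cv2.resize(im[130:280,220:350],None,fx=4,fy=4); off=(220,130);k=4
    for z in(0,90):
        q=[(proj(n,W(*a,z))+.5-off)*k-.5 for a in[(100,110),(-100,110),(-100,-110),(100,-110)]]
        cv2.polylines(im,[np.int32(q)],True,(0,255,0) if z else(255,255,0),1)
    cv2.imwrite(f'pics/{n}_ov.png',im)
E
```

```text
lid (155, 40) 115 [ 45.636 198.836] 204.00560448195307 1.796407090388774
lid (155, 40) -115 [-501.525  653.6  ] 823.8449127058739 0.916298599129858
lid (424, 92) 115 [1026.905 -616.203] 1197.5977453235896 -2.6011303042936964
lid (424, 92) -115 [ 37.848 205.599] 209.05378631087268 1.7528468701821258
flap (115, 290) 80 [ 38.979 119.165] 125.37855806883462 1.2546658515994913
flap (115, 290) -80 [-302.845  489.124] 575.2893896966033 2.125183566728712
flap (310, 328) 80 [ 549.356 -425.359] 694.7822397623977 -0.6588648782722362
flap (310, 328) -80 [ 35.881 127.735] 132.6786758482575 1.2969523820858158
```

View pics/top_ov.png

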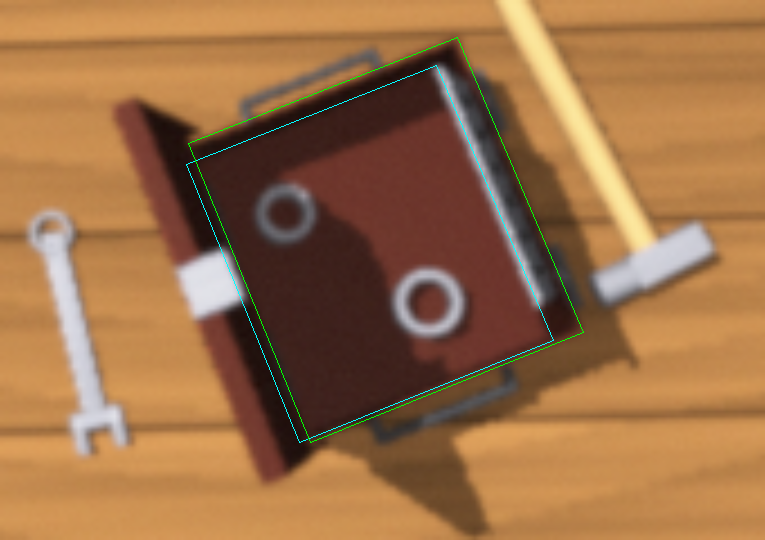

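View pics/scene_ov.png

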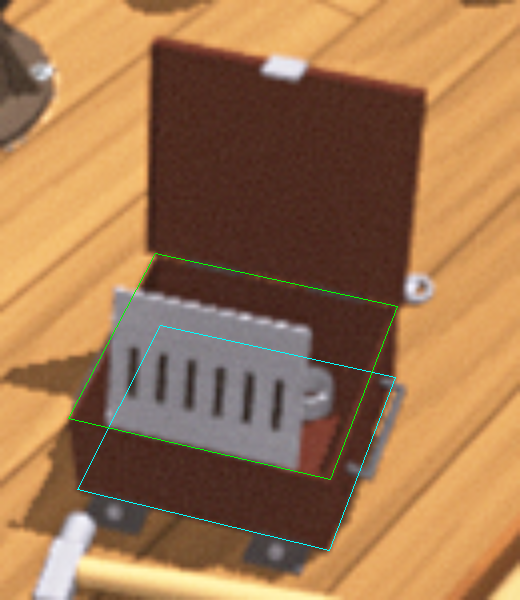

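```bash
cat >> h.py <<'E'
from scipy.spatial.transform import Rotation as Ro
def quat(s): return Ro.from_matrix(np.array([s*X,-s*Y,-Z]).T).as_quat()
def flapP(th,r=105,y=0,over=0):
    e=np.array([np.cos(th),np.sin(th)]);n=np.array([-np.sin(th),np.cos(th)])
    k=np.array([-92,80])+r*e+(2-over)*n; return W(k[0]-9.5,y,k[1])
def lidP(th,r=170,y=-45,over=0):
    e=np.array([-np.cos(th),np.sin(th)]);n=np.array([np.sin(th),np.cos(th)])
    if th>np.pi/2:
        k=np.array([100,90.5])+208*e+4*n; return W(k[0]+9.5-over,y,90.5+r)
    k=np.array([100,90.5])+r*e+(4-over)*n; return W(k[0]+9.5,y,k[1])
def st():
    s=bot.read_state();print('t%.2f'%s['t'],'tcp',np.round(s['tcp_pos'],1),'F',np.round(s['contact_force'],1),'q',np.round(s['joint_pos'],2));return s
E
python3 - <<'E'
from h import *
np.set_printoptions(precision=2,suppress=True)
st()
for s in(1,-1):
    q=quat(s);print(s)
    for p in [W(-115,0,400),W(-115,0,181),flapP(1.27),flapP(.6),flapP(0),W(4,0,400),W(100,-45,390),W(195,-45,390),W(195,-45,260),lidP(1.8),lidP(1.2),lidP(.6),lidP(0),W(-60,-45,250)]:
        j=bot.solve_ik(p,q);print(p,j)
E
```

```text
t0.10 tcp [180.5 649.9 204.1] F [ 1.  -0.   0.4] q [ 1.59  0.36  0.01 -0.   -1.22 -0.29]
1
[ 576.39 -282.06  400.  ] [-0.15  0.25  0.29  0.   -1.61 -2.64]
[ 576.39 -282.06  181.  ] [-0.15  0.32 -0.1   0.   -1.15 -2.64]
[ 561.58 -242.01  180.88] [-0.09  0.27 -0.17  0.   -1.13 -2.7 ]
[ 542.04 -189.18  140.94] [ 0.    0.24 -0.3   0.   -1.02 -2.79]
[ 535.29 -170.92   82.  ] [ 0.04  0.29 -0.4   0.   -0.88 -2.83]
[ 535.11 -170.45  400.  ] [ 2.48 -1.33  0.11  0.   -3.02  1.01]
[544.02 -64.8  390.  ] [ 2.67 -1.35  0.06  0.   -2.98  0.83]
[511.07  24.3  390.  ] [ 2.8  -1.33 -0.    0.   -2.9   0.69]
[511.07  24.3  260.  ] None
[522.98  -7.91 260.5 ] None
[ 560.8  -110.17  250.4 ] [ 0.15  0.16 -0.15  0.   -1.26 -2.94]
[ 588.61 -185.37  189.79] [ 0.01  0.27 -0.14  0.   -1.15 -2.8 ]
[ 599.69 -215.34   94.5 ] [-0.04  0.38 -0.22  0.   -0.97 -2.75]
[ 599.52 -214.87  250.  ] [-0.04  0.27 -0.01  0.   -1.29 -2.75]
-1
[ 576.39 -282.06  400.  ] [-0.15  0.25  0.29  0.   -1.61  0.51]
[ 576.39 -282.06  181.  ] [-0.15  0.32 -0.1   0.   -1.15  0.51]
[ 561.58 -242.01  180.88] [-0.09  0.27 -0.17  0.   -1.13  0.44]
[ 542.04 -189.18  140.94] [ 0.    0.24 -0.3   0.   -1.02  0.35]
[ 535.29 -170.92   82.  ] [ 0.04  0.29 -0.4   0.   -0.88  0.31]
[ 535.11 -170.45  400.  ] [ 0.04  0.11  0.11  0.   -1.58  0.31]
[544.02 -64.8  390.  ] [ 0.24  0.08  0.06  0.   -1.55  0.12]
[511.07  24.3  390.  ] [ 0.43  0.02 -0.    0.   -1.55 -0.08]
[511.07  24.3  260.  ] [ 0.43  0.05 -0.25  0.   -1.26 -0.08]
[522.98  -7.91 260.5 ] [ 0.36  0.07 -0.23  0.   -1.27 -0.01]
[ 560.8  -110.17  250.4 ] [ 0.15  0.16 -0.15  0.   -1.26  0.21]
[ 588.61 -185.37  189.79] [ 0.01  0.27 -0.14  0.   -1.15  0.34]
[ 599.69 -215.34   94.5 ] [-0.04  0.38 -0.22  0.   -0.97  0.39]
[ 599.52 -214.87  250.  ] [-0.04  0.27 -0.01  0.   -1.29  0.39]
```

Run:
```python
from h import *
import cv2
q=quat(-1)
bot.move_gripper(0,20)
p=bot.read_state()['tcp_pos']
bot.line_to([p[0],p[1],420],velocity=250)
bot.move_ptp(W(-115,0,420),q);st()
bot.line_to(W(-115,0,181),velocity=150)
s=st();print(s['width'])
for n in("scene","top"): cv2.imwrite(f"pics/{n}1.png",bot.camera(n)[...,::-1])
a=cv2.imread('pics/scene1.png')[80:280,200:380]; cv2.imwrite('pics/s1c.png',cv2.resize(a,None,fx=3,fy=3,interpolation=cv2.INTER_CUBIC))
```

```text
t6.06 tcp [ 576.7 -281.5  419.9] F [-0.5 -0.1  0.2] q [-0.15  0.25  0.34 -0.   -1.65  0.51]
t7.80 tcp [ 576.8 -282.2  181.9] F [-0.3  0.4 -0.1] q [-0.15  0.32 -0.1   0.   -1.15  0.51]
0.7754519997718791
```

View pics/s1c.png

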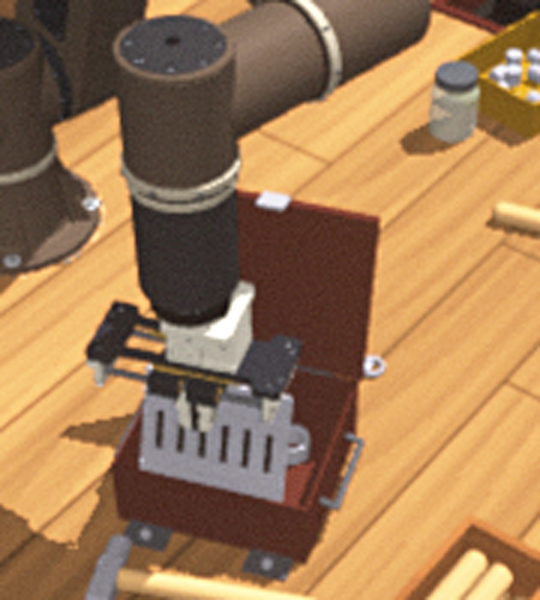

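View pics/top1.png

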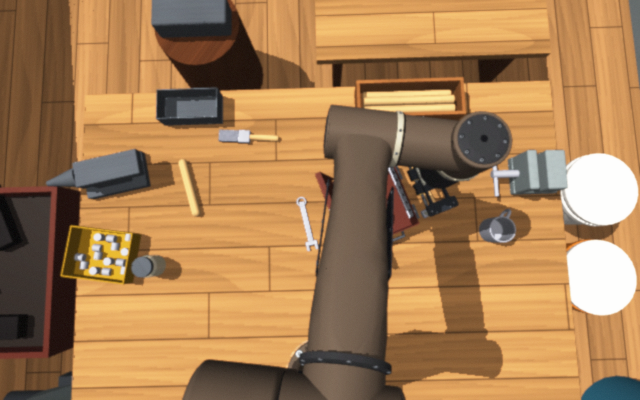

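Run:
```python
from h import *
for z in (400,450,500,550,600): print(z,plane('top',(482,139),z).round(), 'elbowend',plane('top',(355,125),z).round(), plane('top',(345,165),z).round())
c=bot.get_calibration('scene')
for z in(300,350,400,450,500): print(z,proj('scene',[577,-282,z]))
# lid edge top location
for y in(115,-115): print('lid corner',W(143,y,295).round(),proj('top',W(143,y,295)))
```

```text
400 [ 642. -383.  400.] elbowend [684. -94. 400.] [590. -68. 400.]
450 [ 628. -362.  450.] elbowend [668. -90. 450.] [580. -65. 450.]
500 [ 615. -341.  500.] elbowend [652. -85. 500.] [569. -62. 500.]
550 [ 601. -320.  550.] elbowend [635. -81. 550.] [558. -59. 550.]
600 [ 587. -298.  600.] elbowend [619. -76. 600.] [548. -56. 600.]
300 [264.43198107 197.4890899 ]
350 [263.56646568 184.64575273]
400 [262.65637217 171.14092307]
450 [261.69816552 156.9221451 ]
500 [260.68792681 141.93126612]
lid corner [379. -80. 295.] [350.51662843 256.80173934]
lid corner [595.  -0. 295.] [316.48547668 172.60415751]
```

View pics/scene1.png

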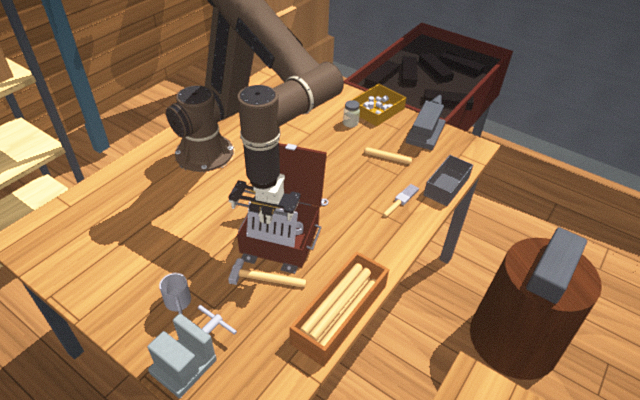

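Run:
```python
from h import *
import cv2
for th in [1.3,1.15,1.0,.85,.7,.55,.4,.28,.18,.1]:
    bot.line_to(flapP(th),velocity=70); s=st()
    if np.linalg.norm(s['contact_force'])>30: print('STOP');break
for n in("scene","top"): cv2.imwrite(f"pics/{n}2.png",bot.camera(n)[...,::-1])
a=cv2.imread('pics/scene2.png')[80:280,200:380]; cv2.imwrite('pics/s2c.png',cv2.resize(a,None,fx=3,fy=3,interpolation=cv2.INTER_CUBIC))
```

```text
t8.62 tcp [ 562.8 -244.7  182. ] F [0.6 1.1 0.5] q [-0.09  0.27 -0.16  0.   -1.13  0.45]
t8.99 tcp [ 557.2 -230.5  176.5] F [ 0.2 -0.4 -0.6] q [-0.07  0.26 -0.19 -0.   -1.12  0.42]
t9.37 tcp [ 552.2 -217.2  169.1] F [-0.6 -0.5  0.3] q [-0.05  0.25 -0.22 -0.   -1.1   0.4 ]
t9.74 tcp [ 547.7 -205.3  159.8] F [ 0.4 -0.1  0.3] q [-0.02  0.25 -0.26 -0.   -1.07  0.38]
t10.12 tcp [ 543.8 -194.9  148.7] F [-0.9  0.2  0.1] q [-0.01  0.24 -0.29 -0.   -1.04  0.36]
t10.49 tcp [ 540.5 -186.1  136. ] F [ 0.1 -0.1 -0. ] q [ 0.01  0.25 -0.31 -0.   -1.01  0.34]
t10.87 tcp [ 537.9 -179.2  122.1] F [0.2 1.  0.3] q [ 0.02  0.25 -0.34 -0.   -0.98  0.33]
t11.20 tcp [ 536.3 -175.1  110.3] F [ 0.2 -0.1 -0.1] q [ 0.03  0.26 -0.36 -0.   -0.95  0.32]
t11.50 tcp [ 535.5 -172.7  100.2] F [ 0.5 -1.   0.8] q [ 0.04  0.27 -0.38 -0.   -0.93  0.32]
t11.77 tcp [ 535.1 -171.6   92. ] F [ 0.5  0.5 -0.1] q [ 0.04  0.28 -0.39 -0.   -0.91  0.32]
```

View pics/s2c.png

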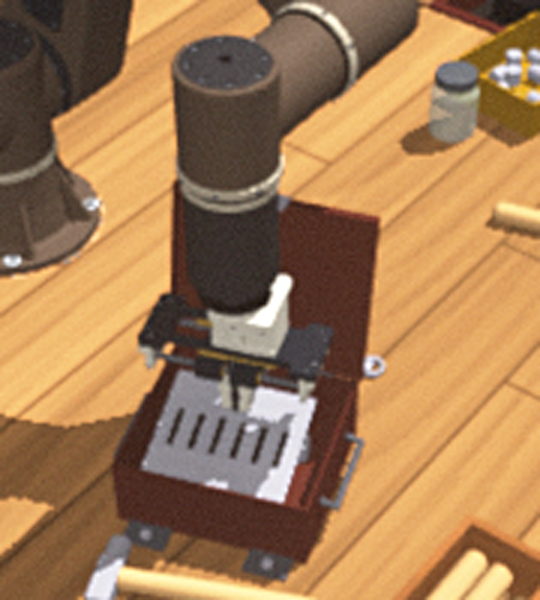

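Run:
```python
from h import *
import cv2
p=flapP(0)
for dz in [3,0,-2,-4,-6,-8,-10]:
    bot.line_to(p+[0,0,dz],velocity=30); s=st()
    if s['contact_force'][2]>12: print('STOP');break
bot.pause(.2);st()
cv2.imwrite("pics/scene3.png",bot.camera("scene")[...,::-1])
a=cv2.imread('pics/scene3.png')[80:280,200:380]; cv2.imwrite('pics/s3c.png',cv2.resize(a,None,fx=3,fy=3,interpolation=cv2.INTER_CUBIC))
```

```text
t12.27 tcp [ 535.  -170.9   84.7] F [-0.4  0.8 -0. ] q [ 0.04  0.28 -0.4  -0.   -0.89  0.31]
t12.52 tcp [ 535.2 -171.    81.8] F [-0.8  0.   0.1] q [ 0.04  0.29 -0.4   0.   -0.88  0.31]
t12.77 tcp [ 535.2 -170.9   79.9] F [-0.2  0.4  0.1] q [ 0.04  0.29 -0.4  -0.   -0.88  0.31]
t13.02 tcp [ 535.2 -170.9   77.9] F [-0.2  0.1  0.2] q [ 0.04  0.29 -0.41  0.   -0.87  0.31]
t13.27 tcp [ 535.2 -170.9   75.8] F [-0.7 -0.6  0.3] q [ 0.04  0.29 -0.41 -0.   -0.87  0.31]
t13.52 tcp [ 535.2 -170.9   73.8] F [1.3 0.3 0. ] q [ 0.04  0.3  -0.41 -0.   -0.87  0.31]
t13.77 tcp [ 535.2 -170.9   71.8] F [-0.1  0.1  0.1] q [ 0.04  0.3  -0.41 -0.   -0.86  0.31]
t13.97 tcp [ 535.2 -170.9   71.9] F [ 0.4 -0.5  0.3] q [ 0.04  0.3  -0.41 -0.   -0.86  0.31]
```

View pics/s3c.png

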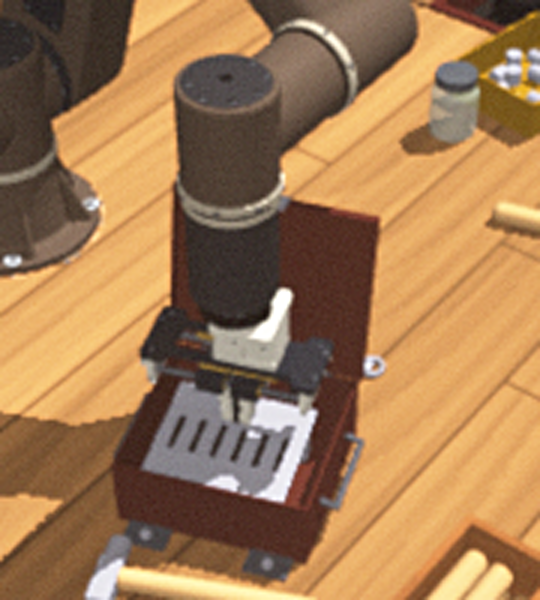

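Run:
```python
from h import *
def S3(u,v):return (200+(u+.5)/3-.5,80+(v+.5)/3-.5)
for uv,yy in [((178,383),80),((318,405),-80)]:
    p=onplane('scene',S3(*uv),W(0,yy,0),Y)-C
    q=np.array([p@X+92,p[2]-80]);print(q,np.hypot(*q),np.arctan2(q[1],q[0]))
t=bot.read_state()['tcp_pos'];print((proj('scene',t)+.5-[200,80])*3,(t-C)@X,(t-C)@Y)
import cv2
a=cv2.imread('pics/scene3.png')[190:260,230:320]; cv2.imwrite('pics/s3d.png',cv2.resize(a,None,fx=8,fy=8,interpolation=cv2.INTER_CUBIC))
```

```text
[118.19787263  19.482517  ] 119.79276089120144 0.16336080403544626
[131.25026368  19.40825659] 132.6774741229146 0.14680825835253997
[240.32520697 429.56370627] 3.5266903847546183 0.0783052830364821
```

View pics/s3d.png

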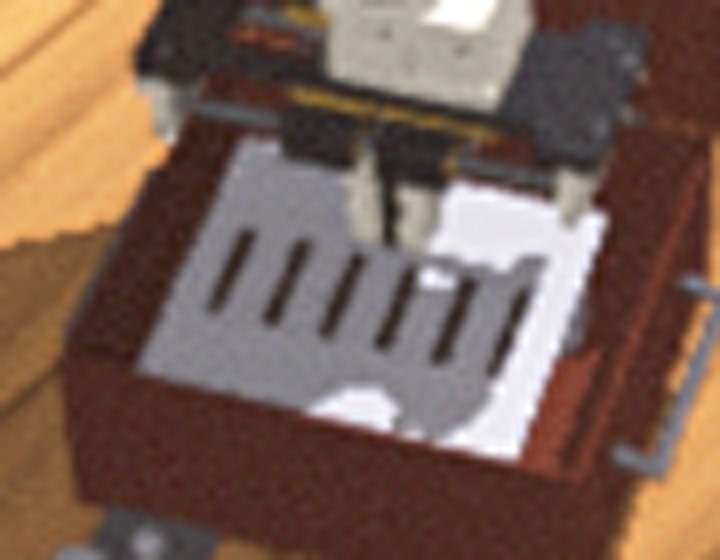

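Run:
```python
from h import *
import cv2
p=flapP(0)
bot.line_to(p+[0,0,80],velocity=150);st()
im=bot.camera("scene")[...,::-1]
cv2.imwrite("pics/scene4.png",im)
a=im[190:260,230:320]; cv2.imwrite('pics/s4d.png',cv2.resize(a,None,fx=8,fy=8,interpolation=cv2.INTER_CUBIC))
t=bot.read_state()['tcp_pos'];print((proj('scene',t)+.5-[230,190])*8-.5)
for th in (0,.1,.2):
  for y in(80,-80): print(th,(proj('scene',W(-92+130*np.cos(th),y,80+130*np.sin(th)+2))+.5-[230,190])*8-.5)
print([(proj('scene',W(-92,y,82))+.5-[230,190])*8-.5 for y in (80,-80)])
```

```text
t14.77 tcp [ 534.7 -170.8  161.2] F [-1.5 -1.3 -0. ] q [ 0.04  0.21 -0.3  -0.   -1.06  0.31]
[393.15065009 113.58206452]
0 [247.43166387 152.19056855]
0 [607.59333274 231.70318162]
0.1 [245.25185546 131.74325679]
0.1 [607.4395712  211.35513995]
0.2 [242.00048333 113.35330891]
0.2 [606.39519628 193.14029386]
[array([136.05220202, 371.77944312]), array([514.56822306, 459.81565406])]
```

View pics/s4d.png

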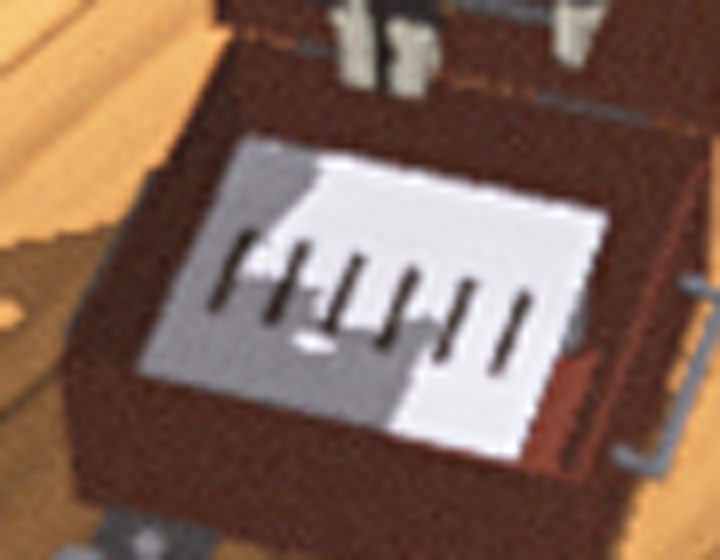

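Run:
```python
import cv2
a=cv2.imread('pics/scene4.png')[150:225,225:325]; a=cv2.resize(a,None,fx=8,fy=8,interpolation=cv2.INTER_CUBIC)
cv2.imwrite('pics/s4e.png',a)
a=cv2.imread('pics/scene0.png')[0:70,290:380]; cv2.imwrite('pics/s0g.png',cv2.resize(a,None,fx=8,fy=8,interpolation=cv2.INTER_CUBIC))
from h import *
print('start tcp in crop',(proj('scene',[180.5,649.9,204.1])+.5-[290,0])*8, 'now crop',(proj('scene',bot.read_state()['tcp_pos'])+.5-[225,150])*8)
```

```text
start tcp in crop [348.93463451 468.04033912] now crop [433.65065009 434.08206452]
```

View pics/s4e.png

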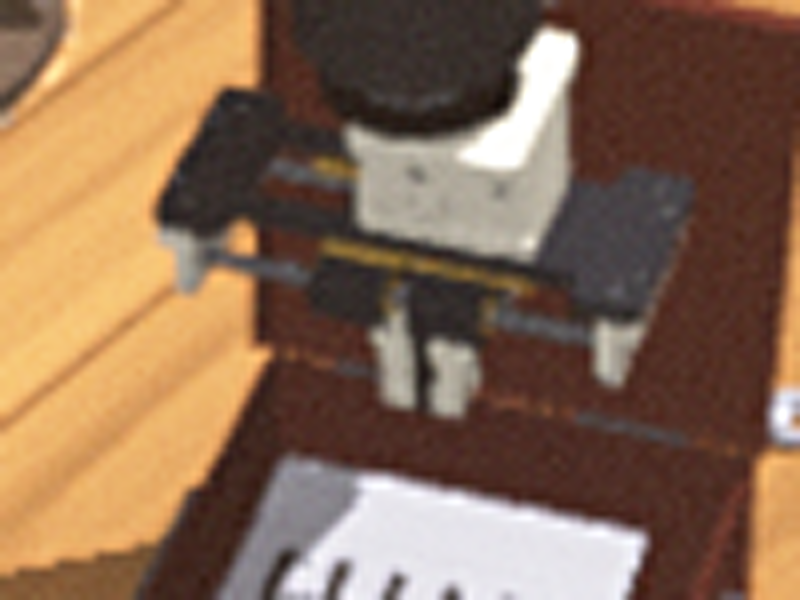

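View pics/s0g.png

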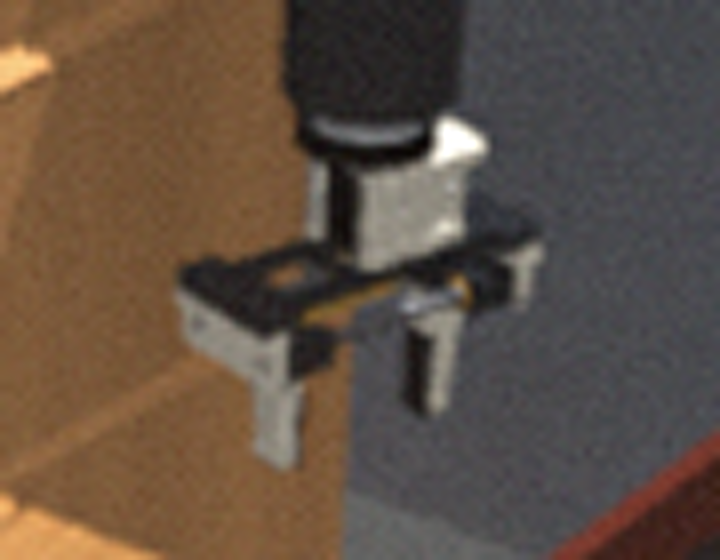

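Run:
```python
from h import *
import cv2
p=flapP(0)
bot.line_to(p+[0,0,-8],velocity=120);st()
for dz in np.arange(-10,-34,-2):
    bot.line_to(p+[0,0,dz],velocity=30); s=st()
    if abs(s['contact_force'][2])>10: print('STOP');break
bot.line_to(p+[0,0,85],velocity=150);st()
im=bot.camera("scene")[...,::-1]
cv2.imwrite("pics/scene5.png",im)
a=im[190:260,230:320]; cv2.imwrite('pics/s5d.png',cv2.resize(a,None,fx=8,fy=8,interpolation=cv2.INTER_CUBIC))
```

```text
t15.70 tcp [ 535.8 -171.    74.5] F [ 0.1 -0.6  0. ] q [ 0.04  0.3  -0.41  0.   -0.87  0.31]
t15.95 tcp [ 535.5 -170.9   72.5] F [ 0.2 -0.3 -0.4] q [ 0.04  0.3  -0.41 -0.   -0.86  0.31]
t16.20 tcp [ 535.5 -170.9   70.2] F [-0.5  1.   0.3] q [ 0.04  0.3  -0.41  0.   -0.86  0.31]
t16.45 tcp [ 535.2 -170.9   67.9] F [-0.7 -0.5  0.6] q [ 0.04  0.3  -0.42 -0.   -0.85  0.31]
t16.70 tcp [ 535.1 -170.9   65.8] F [ 0.4 -0.2 -0.5] q [ 0.04  0.31 -0.42 -0.   -0.85  0.31]
t16.95 tcp [ 535.1 -170.9   63.8] F [1.4 0.  0.2] q [ 0.04  0.31 -0.42 -0.   -0.84  0.31]
t17.20 tcp [ 535.4 -171.    62.6] F [-3.   0.7  7.8] q [ 0.04  0.31 -0.42  0.   -0.84  0.31]
t17.45 tcp [ 535.6 -171.    62.4] F [-7.9  4.2 22.6] q [ 0.04  0.31 -0.42  0.   -0.84  0.31]
STOP
t18.32 tcp [ 534.6 -170.8  165.8] F [-0.2  0.2 -0.4] q [ 0.04  0.2  -0.3  -0.   -1.07  0.31]
```

View pics/s5d.png

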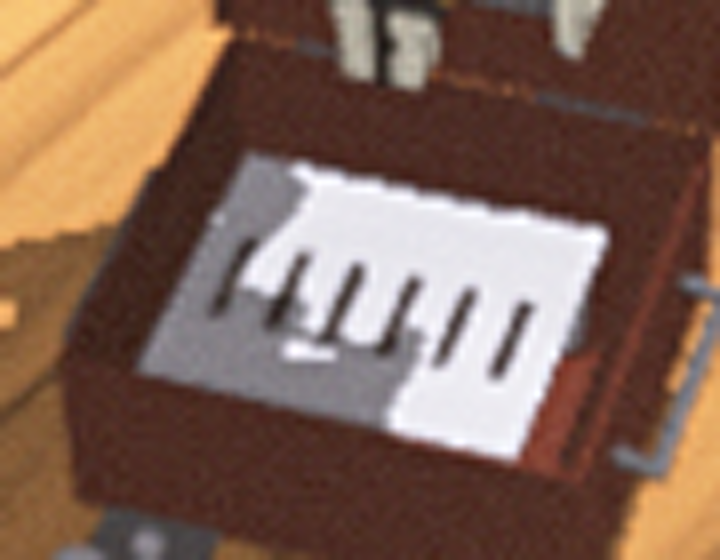

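Run:
```python
from h import *
import cv2
D=np.array([0,0,-20.])
bot.line_to(W(4,0,380),velocity=250)
bot.line_to(W(195,-45,380),velocity=250);st()
bot.line_to(lidP(1.95,r=182)*[0,0,1]+W(195,-45,0)+D,velocity=200);st()
for th in [1.8,1.7,1.6]:
    bot.line_to(lidP(th,r=182)+D,velocity=80); s=st()
    if np.linalg.norm(s['contact_force'])>30: print('STOP');break
im=bot.camera("scene")[...,::-1]
cv2.imwrite("pics/scene6.png",im)
a=im[80:280,200:380]; cv2.imwrite('pics/s6.png',cv2.resize(a,None,fx=3,fy=3,interpolation=cv2.INTER_CUBIC))
```

```text
t20.30 tcp [511.   23.8 379.6] F [-0.2 -0.9  0.1] q [ 0.43  0.02 -0.03  0.   -1.53 -0.08]
t21.08 tcp [511.8  23.8 253.6] F [ 1.4  0.5 -0. ] q [ 0.43  0.06 -0.26  0.   -1.25 -0.08]
t21.67 tcp [523.   -8.3 252.5] F [-0.   0.9  0.3] q [ 0.36  0.08 -0.24  0.   -1.25 -0.01]
t22.07 tcp [530.  -27.3 252.3] F [-0.5  0.4 -0.2] q [ 0.32  0.09 -0.23  0.   -1.25  0.03]
t22.48 tcp [537.1 -46.8 252.3] F [-0.1  0.1 -1.1] q [ 0.28  0.11 -0.21  0.   -1.25  0.08]
```

View pics/s6.png

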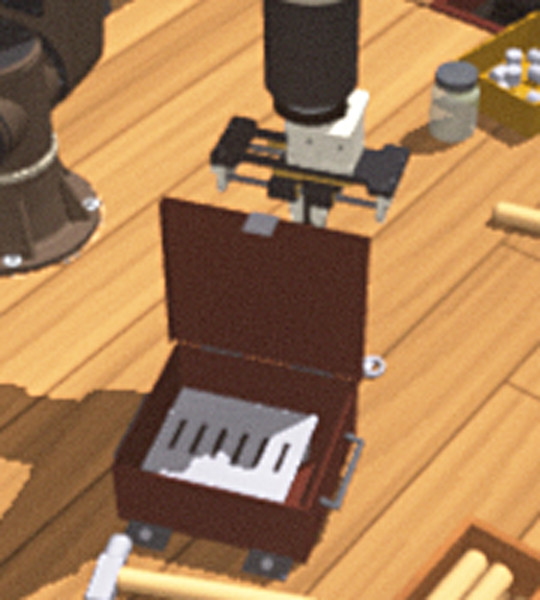

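Run:
```python
from h import *
import cv2
D=np.array([0,0,-20.])
for th in [1.5,1.35,1.2,1.05,.9,.75,.6,.45,.32,.2,.1]:
    bot.line_to(lidP(th,r=182)+D,velocity=90); s=st()
    if np.linalg.norm(s['contact_force'])>30: print('STOP');break
    if th==.9: cv2.imwrite("pics/scene7m.png",bot.camera("scene")[...,::-1])
im=bot.camera("scene")[...,::-1]
cv2.imwrite("pics/scene7.png",im)
a=im[80:280,200:380]; cv2.imwrite('pics/s7.png',cv2.resize(a,None,fx=3,fy=3,interpolation=cv2.INTER_CUBIC))
```

```text
t22.89 tcp [543.9 -64.5 252.2] F [-0.9  0.3 -0.9] q [ 0.24  0.12 -0.2   0.   -1.25  0.11]
t23.34 tcp [553.3 -90.  248.9] F [-0.1 -0.   0.3] q [ 0.19  0.14 -0.18  0.   -1.25  0.16]
t23.79 tcp [ 562.4 -114.6  241.4] F [-0.7 -0.1  0.3] q [ 0.14  0.17 -0.16  0.   -1.24  0.21]
t24.24 tcp [ 570.9 -138.   230. ] F [-0.   1.   0.1] q [ 0.1   0.2  -0.15  0.   -1.22  0.26]
t24.69 tcp [ 578.8 -159.5  215.1] F [ 0.8 -0.3 -0.6] q [ 0.06  0.23 -0.14  0.   -1.2   0.3 ]
t25.19 tcp [ 585.8 -178.7  196.7] F [ 0.  -0.3  0.5] q [ 0.02  0.26 -0.14  0.   -1.17  0.33]
t25.64 tcp [ 591.8 -195.   175.7] F [0.  0.  0.4] q [-0.01  0.29 -0.15  0.   -1.13  0.36]
t26.09 tcp [ 596.5 -208.2  152.3] F [-0.4  0.2  0. ] q [-0.03  0.33 -0.16 -0.   -1.09  0.38]
t26.51 tcp [ 599.8 -216.9  130.6] F [1.6 0.3 0.1] q [-0.04  0.35 -0.17 -0.   -1.05  0.4 ]
t26.90 tcp [ 601.9 -222.5  109.9] F [-0.1 -0.4 -0.6] q [-0.05  0.38 -0.19 -0.   -1.01  0.4 ]
t27.25 tcp [ 603.  -225.3   92.1] F [0.2 0.2 0.7] q [-0.06  0.4  -0.2  -0.   -0.97  0.41]
```

View pics/s7.png

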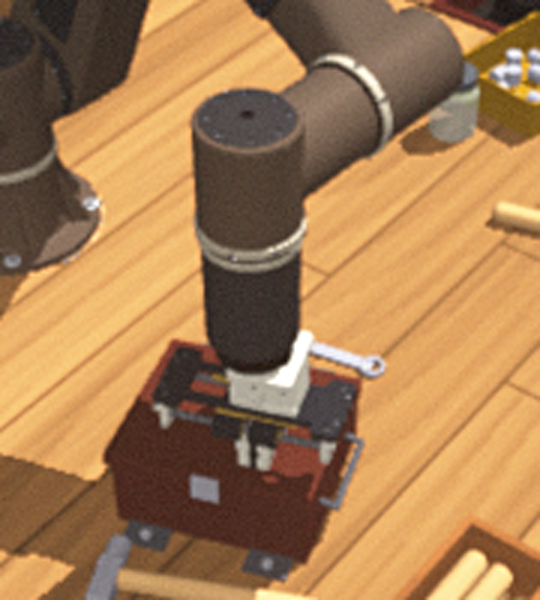

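Run:
```python
from h import *
import cv2
p=lidP(0,r=175)
for dz in np.arange(-10,-36,-2):
    bot.line_to(p+[0,0,dz],velocity=30 if dz<-10 else 60); s=st()
    if abs(s['contact_force'][2])>15: print('STOP');break
bot.line_to(p+[0,0,150],velocity=200)
bot.line_to(W(-95,-45,380)+0*p,velocity=250);st()
bot.move_ptp(W(-330,-45,380),quat(-1)) if bot.solve_ik(W(-330,-45,380),quat(-1)) is not None else print('noik')
st()
for n in("scene","top"): cv2.imwrite(f"pics/{n}8.png",bot.camera(n)[...,::-1])
a=cv2.imread('pics/scene8.png')[80:280,200:380]; cv2.imwrite('pics/s8.png',cv2.resize(a,None,fx=3,fy=3,interpolation=cv2.INTER_CUBIC))
for z in(92,94):
  for y in(115,-115): print((proj('scene',W(-108,y,z))+.5-[200,80])*3)
```

```text
t27.62 tcp [ 601.1 -219.6   84.2] F [ 0.1  0.1 -0.2] q [-0.05  0.4  -0.22 -0.   -0.95  0.4 ]
t27.87 tcp [ 601.4 -220.    82.5] F [-0.7 -0.4 -0. ] q [-0.05  0.4  -0.22 -0.   -0.95  0.4 ]
t28.12 tcp [ 601.4 -220.    80.4] F [0.1 0.  0.3] q [-0.05  0.4  -0.22 -0.   -0.94  0.4 ]
t28.37 tcp [ 601.3 -220.    78.3] F [-1.8 -0.5  0.5] q [-0.05  0.4  -0.23 -0.   -0.94  0.4 ]
t28.62 tcp [ 601.3 -220.    76.3] F [ 0.4  0.7 -1.3] q [-0.05  0.41 -0.23 -0.   -0.94  0.4 ]
t28.87 tcp [ 601.3 -220.    74.3] F [-0.6  0.2  0.3] q [-0.05  0.41 -0.23 -0.   -0.93  0.4 ]
t29.12 tcp [ 601.6 -220.1   73.2] F [-1.1  0.4  4.6] q [-0.05  0.41 -0.23  0.   -0.93  0.4 ]
t29.37 tcp [ 601.7 -220.1   73. ] F [-6.3  4.2 18. ] q [-0.05  0.41 -0.23  0.   -0.93  0.4 ]
STOP
t31.09 tcp [ 611.5 -247.5  378.6] F [ 0.7 -0.5 -0.3] q [-0.09  0.28  0.29 -0.   -1.58  0.44]
t32.02 tcp [ 693.3 -467.7  378.9] F [ 0.5 -0.   0.9] q [-0.36  0.64  0.86 -0.   -1.79  0.72]
[104.33982215 467.0315552 ]
[310.5885681  515.16186286]
[104.17009008 465.78698307]
[310.59968591 513.92724919]
```

View pics/s8.png

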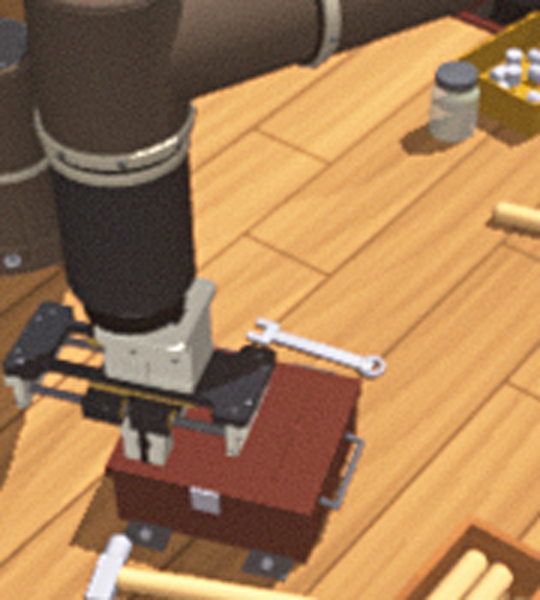

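View pics/top8.png

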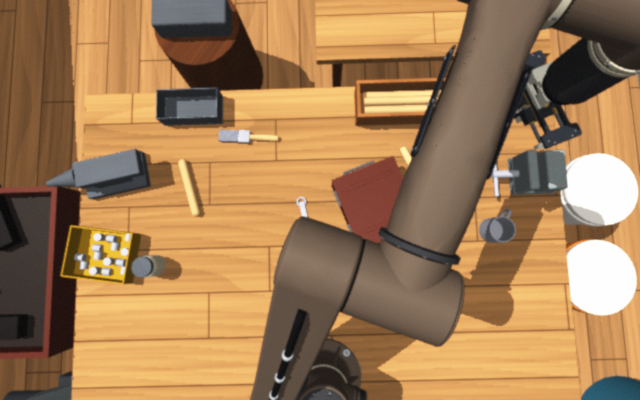

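Run:
```python
from h import *
import cv2
a=cv2.imread('pics/scene0.png').astype(int);b=cv2.imread('pics/scene8.png').astype(int)
for n,(x0,y0,x1,y1) in dict(hammer=(226,255,310,290),mug=(155,270,192,312),blank=(362,145,414,165),brush=(380,183,420,220),jar=(342,98,362,130)).items():
    d=np.abs(a-b)[y0:y1,x0:x1].max(2); print(n,(d>50).sum(),d.size)
t=cv2.imread('pics/top0.png').astype(int)
P=plane('top',T(50,225),8),plane('top',T(95,430),5)
for p in P: print('wrench start', (proj('scene',p)+.5-[200,80])*3)
bot.close_job()
```

```text
hammer 35 2940
mug 360 1554
blank 0 1040
brush 0 1480
jar 0 640
wrench start [376.40764468 365.03878002]
wrench start [265.31398    329.05675475]
the job is handed in; nothing more can be done
```

Run:
```python
import cv2,numpy as np
c=[cv2.resize(cv2.imread(f'pics/scene{i}.png')[255:325,140:215],None,fx=5,fy=5) for i in(0,8)]
cv2.imwrite('pics/mug.png',np.hstack(c))
```

```text
(no output)
```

View pics/mug.png

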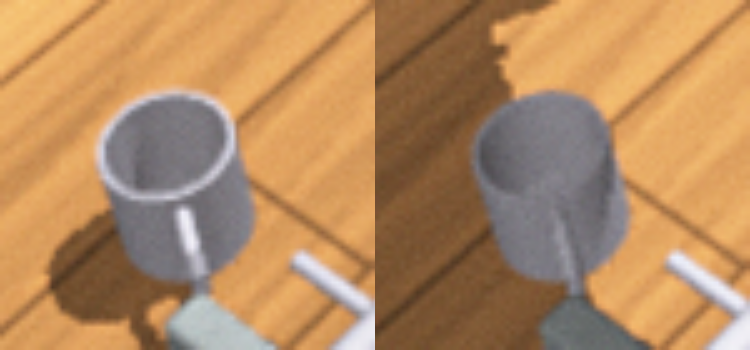

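I pushed the flap flat first, then pushed the lid over until it was shut, and handed the job in at about 32 s. The closed fingertips did all the pushing.

- **Flap:** I pressed it until it met a stop, with about 23 N at the fingers. A picture taken afterwards showed its free edge where a flat flap should be. A first press had stopped short, at about 0.09 rad, so I pressed again.
- **Lid:** I pressed it until it met a stop, with about 18 N at the fingers. Its free-edge corners then matched the predicted shut position in the scene camera. The gripper ended well clear of everything.
- **Things around the chest:** The blank, brush and jar show no change in the pictures. The hammer is practically unchanged and the wrench is where it started. The mug's pixels differed, but a close-up shows only the arm's shadow over it. I made this mug check after handing in.
- **Collars:** I could not check them after the lid was shut. They sit well below the flap, and the fingers never went into the chest below the flap.
- **One disagreement:** The fingertips made contact about 21 mm above where the reported TCP put them, both on the flap and on the lid. I pressed by force and by picture instead of by the stated height.
- **Force readings:** The wrist force showed nothing above noise at each stop along the pushes. It only rose at the two stops.

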